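# Plug the spray riser into the misting manifold

### The job

Take the riser with the round spray cap out of the wooden stand and plug it upright into the empty white push-fit collet on the misting manifold, pushing it down past the stiff seal until it bottoms, as deep as the riser already fitted beside it. Then let go of it, and leave the other two tubes in the stand.

Things in the scene. Friction and masses are not known exactly. Their poses are not given: they have to be found in the camera images.
- riser: Upright grey tube, 22 mm wide, 60 g, with a round cap 32 mm wide on top. From the foot up: tube to 86 mm (foot edge chamfered), straight side of the cap 86-104 mm, low dome and brass nozzle to 112 mm. Origin: centre of the foot's underside, 8 mm above the table; z up, y along the stand's row of holes. Stands loosely in a hole 26 mm wide, 40 mm deep of a fixed wooden stand 60 x 230 x 48 mm high.
- collet_mouth (a point): Centre of the empty white collet's rim, 75 mm above the table; z up, y along the manifold. Fixed; the 45 mm mouth funnels within 14 mm to a 26 mm bore. The foot meets a black seal 19 mm below the rim; about 8 N drives it 20 mm on to a hard stop (no spring-back), foot then 39 mm below the rim. A like collet with a fixed, fully home riser is 110 mm off along y. The block under both is 85 x 200 mm.
- plain_tube: Bystander, leave it: plain grey tube without a cap, 22 mm wide, 108 mm long, standing in another of the stand's three holes, which are 85 mm apart in a row. Origin: centre of its foot, z up.
- spout_tube: Bystander, leave it: grey tube 22 mm wide, 110 mm tall, its top bent into a level spout that reaches 34 mm from the tube's axis, at right angles to the row, standing in another hole of the stand. Origin: centre of its foot, z up.
There are look-alikes about, which are no part of the job. What is shaped like the riser but red is not meant.

How it is judged:
By the outcome, as a careful person would: the job done as asked, in the order asked, and still so for the second after the job is handed in, with the robot touching nothing.
It also fails if it takes over 43 s, if anything falls off the work surface, if the arm or the gripper's body presses on something with over 40 N, if the wrist force passes 120 N, or if a joint passes its speed limit or range.

### The arm

A 7-joint arm with a two-finger parallel gripper is mounted at the origin on the work surface. World frame = base frame: x ahead of the robot, y to its left, z up, the work surface at z = 0. Lengths are in mm, angles in rad, forces in N, time in s.
With the tool pointing down it reaches from about 425 to 1025 mm from the base axis. Payload 9.4 kg.
Tool frame: the origin (TCP) lies midway between the tips of the shut fingers; the grasp point (between the pads) lies 19 mm behind it; z points along the fingers, y is the line along which they close (so a half turn about z gives the same grasp; the last joint's range is limited). The gripper opens to 93 mm and grips with 3 to 60 N. Pads are 15 mm wide; open, the fingers measure 128 mm over their backs; the gripper's body (75 mm by 188 mm) begins 65 mm behind the grasp point.
Start: joints at [1.114, 0.599, -0.003, 1.599, 0.002, 0.943, -0.08], TCP at [268.773, -673.339, 218.618] pointing down, gripper open.
Joint ranges: [-2.57, 2.57], [-0.35, 1.97], [-1.29, 1.29], [0.11, 2.56], [-1.05, 4.19], [0.11, 1.86], [-2.63, 2.63]. Speed limits (rad/s): [2.22, 2.22, 3.01, 3.01, 3.14, 3.14, 3.14].

### API

Orientations are given as [roll, pitch, yaw] about the fixed x, y, z axes, in that order (R = Rz(yaw) Ry(pitch) Rx(roll)).
In Python, from bench import telemetry, eyes, job gives the robot as it stands.
- The arm moves only by the shell command python3 -m handwheel 'ROWS' [FORCE]. ROWS is JSON, a list of rows, each an object with "claw": the opening, from 0 (shut) to 1 (fully open); "linear": the shift along the tool's x, y, z in units of 25 mm (1.0 is 25 mm), a list of three; "turn": the turn about the tool's z in rad. In form: [{"claw": claw, "linear": [tx, ty, tz], "turn": turn}, ...]. A call has 1 to 10 rows; each row shifts and turns the commanded pose from where the row before left it, along the tool's axes as they then stand; what a row does not reach is not made up. A row lasts 1/8 s, in which the tool goes at most 62.5 mm and 10.7 degrees, less where a joint would pass 70% of its speed; a pose out of reach is approached as far as the arm can. A call is refused whole if a number of a shift passes 1 or a number of a turn 0.188, either way. A call with a gripper value outside its range is refused whole. The fingers move at their own pace and stop on an object; FORCE is the grip in N (left out, the last holds). Time passes only in rows, so rows that do not move let the fingers close. It gives the time, the measured TCP pose, the force, the opening and the grip force at its end, in the units of the state.
- telemetry.get_obs(): the state, without advancing time (a new reading comes with each control period).
- eyes.grab_frame(name): name is "scene" or "top"; returns a dict with "frame" (384x512x3 uint8, blue, green, red), "depth" (384x512 float32, mm along the optical axis (not along the pixel's ray), 0 where there is no reading), "intrinsics" (3x3 intrinsics, pixels), "k1" (the pictures are not rectified: a ray, as slopes to the right and down, at radius r is drawn at 1 + k1 r^2 times it, then the intrinsics apply), "pose" (4x4, takes a point from camera to world coordinates). Camera axes: x right, y up, looking along -z (the intrinsics and any distortion apply to the point x, -y, -z); pixel columns grow to the right and rows downward; lengths in mm; the calibration is good to about 2 mm. A picture is of the moment at which its call begins.
- job.sign_off(): hands the job in; it is judged then, once.
The state is a dict: "time_s": time; "joint_pos": joint angles; "dq": joint speeds; "effort": joint torques, N m; "eef_pos": TCP position; "eef_rot": TCP orientation; "force": force on the tool from outside, world axes, zero at the start; "moment": the same for the moment, N m; "grip_width": opening from 0.0 (shut) to 1.0 (fully open); "gripper_force": force on a finger pad.
Only numpy, scipy, OpenCV 4.12 (cv2) and the standard library are available. Lean on these libraries where they do the work, as an engineer would, in place of code of your own. Each camera call takes 0.05 s, during which the arm holds its last target. There are 200 camera calls.

## Working session

There is one attempt and no reset: what is moved stays moved. The work goes in short steps, Python scripts to look and compute and a shell command to move; the robot and the scene stay as the last step left them, time stands still between calls to the robot, and variables do not carry over. Pictures are saved under pics/ and viewed, at most 10 in all, crops included, and the job is handed in when it is done.

```bash
mkdir -p pics
cat > h.py <<'E'
import numpy as np, cv2
from bench import telemetry, eyes, job
def pt(f,u,v,d=None,z=None):
    K=np.array(f["intrinsics"]);k=f["k1"];P=np.array(f["pose"])
    x,y=cv2.undistortPoints(np.array([[[float(u),float(v)]]]),K,np.array([k,0,0,0.]))[0,0]
    r=np.array([x,-y,-1.])
    if z is not None:
        w=P[:3,:3]@r; d=(z-P[2,3])/w[2]
    elif d is None:
        a=f["depth"][int(v)-1:int(v)+2,int(u)-1:int(u)+2]; d=np.median(a[a>0])
    return P[:3,:3]@(r*d)+P[:3,3]
E
python3 - <<'E'
from h import *
import pickle
for n in("scene","top"):
    f=eyes.grab_frame(n);pickle.dump(f,open(n+".pkl","wb"))
    cv2.imwrite(f"pics/{n}0.png",cv2.resize(f["frame"],(768,576),interpolation=cv2.INTER_CUBIC))
    print(n,np.round(f["pose"],3).tolist(),f["k1"])
print(telemetry.get_obs())
E
```

```text
scene [[0.678, -0.599, 0.426, 849.832], [0.735, 0.54, -0.411, -328.474], [0.016, 0.592, 0.806, 681.912], [0.0, 0.0, 0.0, 1.0]] -0.054175578433179654
top [[-0.054, 0.973, -0.223, 243.066], [-0.999, -0.052, 0.014, 19.85], [0.002, 0.223, 0.975, 1401.867], [0.0, 0.0, 0.0, 1.0]] -0.1282948023671319
{'time_s': 0.1, 'joint_pos': array([ 1.11428285,  0.60004224, -0.00254382,  1.60003824,  0.00178953,
        0.94291154, -0.07978895]), 'dq': array([-1.09537446e-03, -2.76967141e-03,  1.05000009e-03,  8.88188675e-06,
        3.10421923e-04, -9.02816957e-04, -1.00661584e-03]), 'effort': array([ 6.07917347e-03, -7.66555667e+01,  1.50245335e+00, -2.52934903e+01,
       -5.23521693e-02,  1.36848007e-02,  6.39418681e-05]), 'eef_pos': array([ 268.62009158, -672.9313922 ,  217.85256075]), 'eef_rot': array([-3.14020082e+00,  1.21626980e-04,  3.79877306e-01]), 'force': array([ 0.03955696, -0.15814973,  0.08052939]), 'moment': array([-0.04016124, -0.02119304,  0.01798629]), 'gripper_force': 0.0, 'grip_width': 0.9992197842336885}
```

View pics/scene0.png

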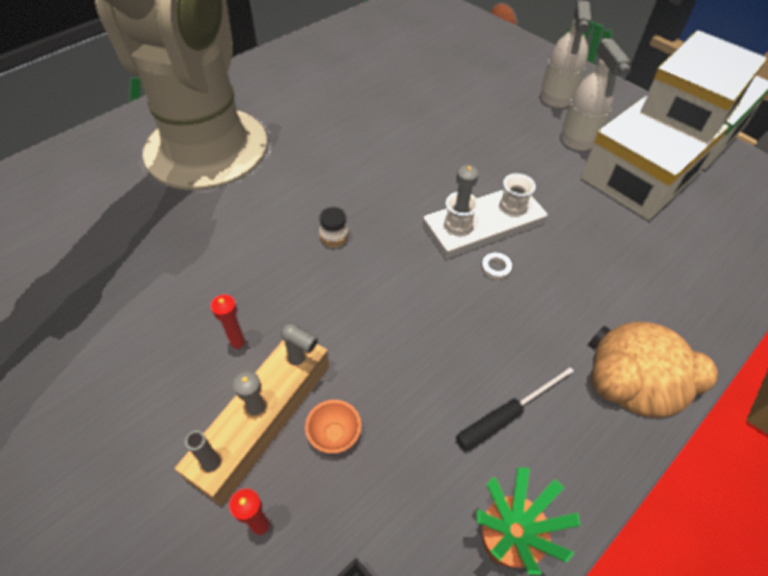

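View pics/top0.png

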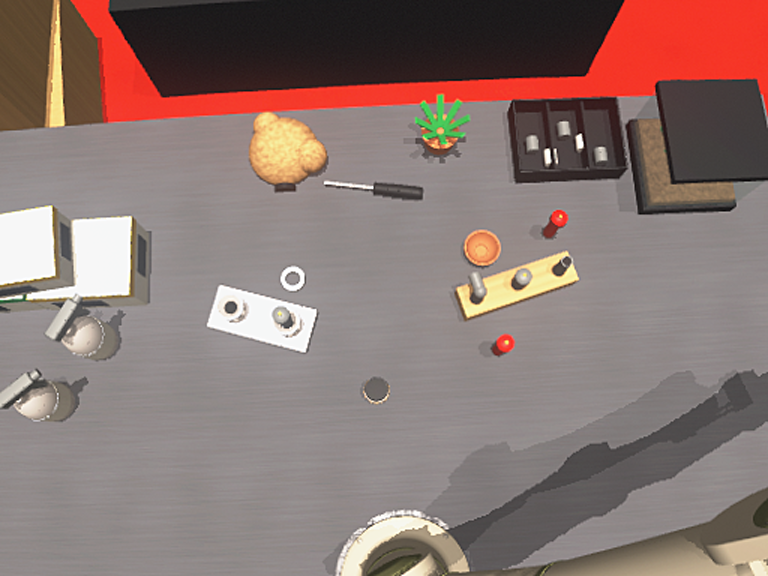

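Scene picture (768-px scale) shows the stand, with the plain tube at (200,450), the grey capped riser in the middle at (248,388) and the spout tube at (298,340). The empty collet is at (517,190) and the fitted riser at (466,180).

Things that could be taken for the riser: the grey capped one in the stand (248,388), red ones at (226,310) and (247,505), the fitted one (466,175), the spout tube (298,340) and the plain tube (200,450). I choose (248,388) and check it in one close crop (montage of both cameras).

Run:
```python
from h import *
import pickle
s=pickle.load(open("scene.pkl","rb"));t=pickle.load(open("top.pkl","rb"))
def c(f,u,v,w=50,h=37):
    return cv2.resize(f["frame"][v-h:v+h,u-w:u+w],(400,296),interpolation=cv2.INTER_CUBIC)
cv2.imwrite("pics/m.png",np.vstack([np.hstack([c(s,165,260),c(s,345,130)]),np.hstack([c(t,348,185),c(t,154,205)])]))
```

```text
(no output)
```

View pics/m.png

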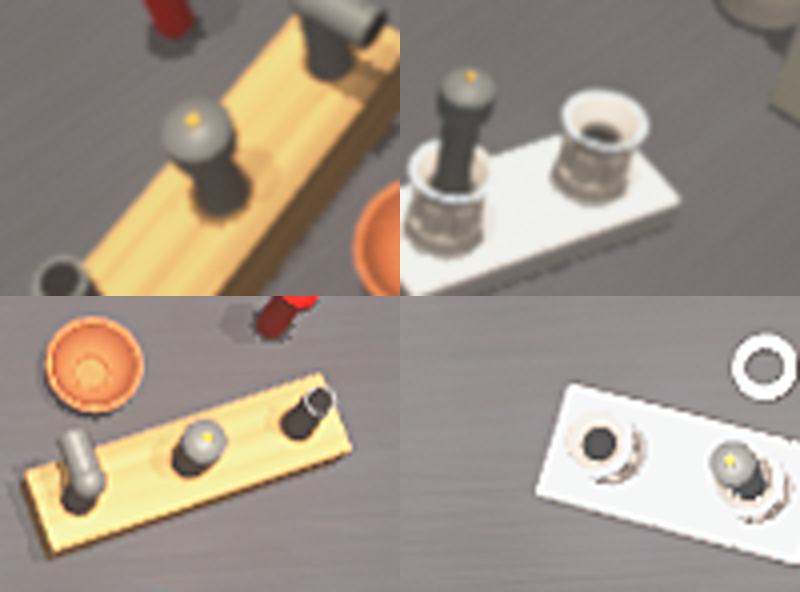

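The crop shows the grey round cap with a brass nozzle in the middle hole: nozzle at crop (193,120) in scene and (207,437) in top. The empty collet's rim centre is about (604,123) in scene and (600,446) in top. The fitted riser's nozzle is at (470,76) and (730,460).

Run:
```python
from h import *
import pickle
s=pickle.load(open("scene.pkl","rb"));t=pickle.load(open("top.pkl","rb"))
o=lambda u0,v0,a,b:(u0+a/4-.375,v0+b/4-.375)
def both(n,ps,pt_,z):
    a,b=pt(s,*ps,z=z),pt(t,*pt_,z=z); print(n,np.round(a,1),np.round(b,1),"depth",np.round(pt(s,*ps),1),np.round(pt(t,*pt_),1)); return (a+b)/2
r=both("riser",o(115,223,193,120),o(298,148,207,141),119.5)
c=both("collet",o(295,93,604-400,123),o(104,168,200,150),75)
f=both("fitted",o(295,93,70,76),o(104,168,330,164),147.5)
# holes: plain tube top, ends
p=both("plain",o(115,223,62,275),o(298,148,318,105),116)
for n,a,b in(("manif",c,f),("stand",p,r)):
    d=b-a; print(n,np.hypot(*d[:2]),np.degrees(np.arctan2(d[1],d[0])))
# depth-based clouds: cap top & collet rim
for n,f_ in(("s",s),("t",t)):
    H,W=f_["depth"].shape; uu,vv=np.meshgrid(np.arange(W),np.arange(H))
    K=np.array(f_["intrinsics"]);q=cv2.undistortPoints(np.stack([uu,vv],-1).reshape(-1,1,2).astype(float),K,np.array([f_["k1"],0,0,0.]))[:,0]
    d=f_["depth"].reshape(-1);P=np.array(f_["pose"])
    X=(np.c_[q[:,0],-q[:,1],-np.ones(len(q))]*d[:,None])@P[:3,:3].T+P[:3,3]
    for m,cc,lo,hi in(("cap",r,108,125),("rim",c,71,80),("fit",f,136,153)):
        k=(np.hypot(*(X[:,:2]-cc[:2]).T)<35)&(X[:,2]>lo)&(X[:,2]<hi)&(d>0)
        Y=X[k];print(n,m,k.sum(),np.round((Y[:,:2].max(0)+Y[:,:2].min(0))/2,1),np.round(Y.mean(0),1),np.round(Y[:,2].max(),1))
    h=(X[:,2]>44)&(X[:,2]<52)&(np.hypot(*(X[:,:2]-r[:2]).T)<135)&(d>0)
    print("stand rect",cv2.minAreaRect(X[h][:,:2].astype(np.float32)))
    h=(X[:,2]>10)&(X[:,2]<35)&(np.hypot(*(X[:,:2]-(c+f)[:2]/2).T)<115)&(d>0)
    print("block rect",cv2.minAreaRect(X[h][:,:2].astype(np.float32)))
```

```text
riser [ 539.  -246.8  119.5] [ 537.1 -247.6  119.5] depth [ 537.5 -246.4  116.9] [ 538.1 -248.5  115. ]
collet [521.  295.6  75. ] [512.7 295.2  75. ] depth [512.6 311.4  59.6] [516.7 299.3  55.3]
fitted [485.7 194.4 147.5] [484.2 194.1 147.5] depth [484.9 195.4 146.4] [484.4 194.2 146.3]
plain [ 559.9 -326.6  116. ] [ 559.2 -328.   116. ] depth [ 559.3 -326.6  114.9] [ 559.2 -327.9  116.2]
manif 106.08915923244233 -107.51894387313557
stand 82.92394508103833 105.03252606434766
s cap 248 [ 539.3 -246.8] [ 541.3 -247.5  114.4] 119.9
s rim 92 [520.3 300.1] [518.1 300.8  73.4] 76.9
s fit 118 [486.  193.4] [488.1 190.8 142.8] 148.9
stand rect ((530.62255859375, -259.7906494140625), (146.22877502441406, 223.53945922851562), 31.765119552612305)
block rect ((534.8109130859375, 236.2219696044922), (202.56298828125, 154.74639892578125), 72.22005462646484)
t cap 94 [ 535.7 -247.5] [ 534.8 -246.9  115.4] 121.8
t rim 103 [518.8 298.4] [519.8 298.6  74.7] 79.8
t fit 116 [485.  194.1] [484.6 193.4 143.5] 152.5
stand rect ((529.9386596679688, -255.0802764892578), (131.09866333007812, 238.6194305419922), 30.714380264282227)
block rect ((534.155029296875, 235.85800170898438), (200.89450073242188, 154.63958740234375), 72.27522277832031)
```

```bash
cat > to.py <<'E'
import sys
from h import *
from scipy.spatial.transform import Rotation as R
o=telemetry.get_obs(); t=np.array([float(a) for a in sys.argv[1:4]]); yaw=float(sys.argv[4])
r=R.from_euler("xyz",o["eef_rot"]); d=r.inv().apply(t-o["eef_pos"])
print("t",round(o["time_s"],2),"pos",np.round(o["eef_pos"],1),"rpy",np.round(o["eef_rot"],3),"F",np.round(o["force"],1),"grip",round(o["grip_width"],3),round(o["gripper_force"],1))
print("units",np.round(d/25,3),"turn",round(-((np.radians(yaw)-o["eef_rot"][2]+np.pi)%(2*np.pi)-np.pi),3))
E
python3 -m handwheel '[{"claw":1,"linear":[0,0,0],"turn":-0.18},{"claw":1,"linear":[0,0,0],"turn":-0.18},{"claw":1,"linear":[0,0,0],"turn":-0.18},{"claw":1,"linear":[0,0,0],"turn":-0.18},{"claw":1,"linear":[0,0,0],"turn":-0.18},{"claw":1,"linear":[0,0,0],"turn":-0.18},{"claw":1,"linear":[0,0,0],"turn":-0.18},{"claw":1,"linear":[0,0,0],"turn":-0.18}]' 40; python3 to.py 538 -247 200 105
```

```text
time_s: 1.1
eef_pos: [268.5, -673.1, 218.1]
eef_rot: [-3.141, -0.001, 1.826]
force: [-0.4, -0.3, -0.3]
grip_width: 1.001
gripper_force: 0.0
t 1.1 pos [ 268.5 -673.1  218.1] rpy [-3.141e+00 -1.000e-03  1.826e+00] F [-0.4 -0.3 -0.3] grip 1.001 0.0
units [13.778 14.727  0.733] turn -0.007
```

```bash
python3 -m handwheel '[{"claw":1,"linear":[0.69,0.74,0],"turn":0},{"claw":1,"linear":[0.69,0.74,0],"turn":0},{"claw":1,"linear":[0.69,0.74,0],"turn":0},{"claw":1,"linear":[0.69,0.74,0],"turn":0},{"claw":1,"linear":[0.69,0.74,0],"turn":0},{"claw":1,"linear":[0.69,0.74,0],"turn":0},{"claw":1,"linear":[0.69,0.74,0],"turn":0},{"claw":1,"linear":[0.69,0.74,0],"turn":0},{"claw":1,"linear":[0.69,0.74,0],"turn":0},{"claw":1,"linear":[0.69,0.74,0],"turn":0}]' ; python3 to.py 538 -247 200 105
```

```text
time_s: 2.35
eef_pos: [406.4, -459.0, 218.8]
eef_rot: [3.142, 0.0, 1.82]
force: [-0.2, 0.4, -0.2]
grip_width: 0.999
gripper_force: 0.0
t 2.35 pos [ 406.4 -459.   218.8] rpy [3.142 0.    1.82 ] F [-0.2  0.4 -0.2] grip 0.999 0.0
units [6.921 7.19  0.749] turn -0.013
```

```bash
python3 -m handwheel '[{"claw":1,"linear":[0.69,0.74,0],"turn":0},{"claw":1,"linear":[0.69,0.74,0],"turn":0},{"claw":1,"linear":[0.69,0.74,0],"turn":0},{"claw":1,"linear":[0.69,0.74,0],"turn":0},{"claw":1,"linear":[0.69,0.74,0],"turn":0},{"claw":1,"linear":[0.69,0.74,0],"turn":0},{"claw":1,"linear":[0.69,0.74,0],"turn":0},{"claw":1,"linear":[0.69,0.74,0],"turn":0},{"claw":1,"linear":[0.69,0.74,0],"turn":0},{"claw":1,"linear":[0,0,0],"turn":0}]' ; python3 to.py 538 -247 200 105
```

```text
time_s: 3.6
eef_pos: [529.8, -266.3, 218.9]
eef_rot: [3.141, -0.0, 1.823]
force: [0.5, -1.4, -0.4]
grip_width: 1.001
gripper_force: 0.0
t 3.6 pos [ 529.8 -266.3  218.9] rpy [ 3.141 -0.     1.823] F [ 0.5 -1.4 -0.4] grip 1.001 0.0
units [0.665 0.509 0.756] turn -0.009
```

```bash
python3 -m handwheel '[{"claw":1,"linear":[0.67,0.51,0],"turn":0},{"claw":1,"linear":[0,0,0.9],"turn":0},{"claw":1,"linear":[0,0,0.9],"turn":0},{"claw":1,"linear":[0,0,0.9],"turn":0},{"claw":1,"linear":[0,0,0.9],"turn":0},{"claw":1,"linear":[0,0,0],"turn":0}]' ; python3 to.py 538 -247 84 105
python3 - <<'E'
from h import *
a=[eyes.grab_frame(n)["frame"] for n in("scene","top")]
c=lambda f,u,v:cv2.resize(f[v-37:v+37,u-50:u+50],(400,296),interpolation=cv2.INTER_CUBIC)
cv2.imwrite("pics/g1.png",np.hstack([c(a[0],165,260),c(a[1],348,185)]))
E
```

```text
time_s: 4.35
eef_pos: [536.0, -249.0, 127.4]
eef_rot: [-3.139, -0.002, 1.82]
force: [-0.1, -0.1, 0.4]
grip_width: 0.996
gripper_force: 0.0
t 4.35 pos [ 536.  -249.   127.4] rpy [-3.139e+00 -2.000e-03  1.820e+00] F [-0.1 -0.1  0.4] grip 0.996 0.0
units [0.055 0.102 1.735] turn -0.013
```

View pics/g1.png

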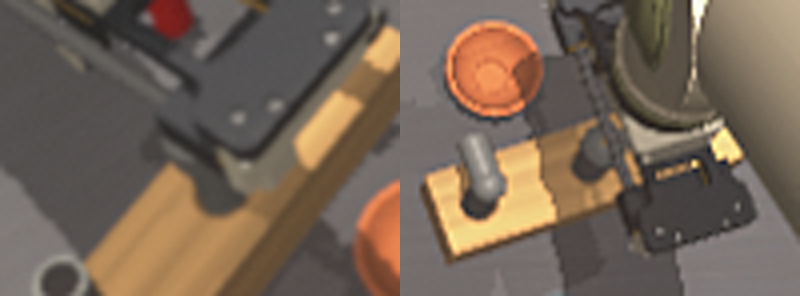

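The picture shows the open gripper straddling the riser across the row (riser at crop (215,195) scene, (590,155) top), clear of the neighbours. Continue down and close.

```bash
python3 -m handwheel '[{"claw":1,"linear":[0.05,0.1,0.6],"turn":0},{"claw":1,"linear":[0,0,0.6],"turn":0},{"claw":1,"linear":[0,0,0.55],"turn":0},{"claw":1,"linear":[0,0,0],"turn":0}]' ; python3 to.py 538 -247 84 105
python3 -m handwheel '[{"claw":0,"linear":[0,0,0],"turn":0},{"claw":0,"linear":[0,0,0],"turn":0},{"claw":0,"linear":[0,0,0],"turn":0},{"claw":0,"linear":[0,0,0],"turn":0},{"claw":0,"linear":[0,0,0],"turn":0},{"claw":0,"linear":[0,0,0],"turn":0}]' 40; python3 to.py 538 -247 84 105
```

```text
time_s: 4.95
eef_pos: [538.2, -247.5, 83.4]
eef_rot: [-3.14, -0.001, 1.82]
force: [0.4, -0.0, 0.2]
grip_width: 0.999
gripper_force: 0.0
t 4.95 pos [ 538.2 -247.5   83.4] rpy [-3.14e+00 -1.00e-03  1.82e+00] F [ 0.4 -0.   0.2] grip 0.999 0.0
units [ 0.023 -0.003 -0.025] turn -0.013
time_s: 5.7
eef_pos: [539.0, -247.9, 84.9]
eef_rot: [3.142, 0.0, 1.82]
force: [-0.5, -0.1, 0.2]
grip_width: 0.404
gripper_force: 0.0
t 5.7 pos [ 539.  -247.9   84.9] rpy [3.142 0.    1.82 ] F [-0.5 -0.1  0.2] grip 0.404 0.0
units [ 0.043 -0.031  0.036] turn -0.013
```

```bash
python3 -m handwheel '[{"claw":0,"linear":[0,0,0],"turn":0},{"claw":0,"linear":[0,0,0],"turn":0},{"claw":0,"linear":[0,0,0],"turn":0},{"claw":0,"linear":[0,0,0],"turn":0}]' 40; python3 to.py 538 -247 84 105
```

```text
time_s: 6.2
eef_pos: [539.0, -247.9, 84.9]
eef_rot: [-3.142, 0.0, 1.82]
force: [-0.6, 0.3, 0.2]
grip_width: 0.335
gripper_force: 40.0
t 6.2 pos [ 539.  -247.9   84.9] rpy [-3.142  0.     1.82 ] F [-0.6  0.3  0.2] grip 0.335 40.0
units [ 0.043 -0.03   0.034] turn -0.013
```

```bash
python3 -m handwheel '[{"claw":0,"linear":[0,0,-0.3],"turn":0},{"claw":0,"linear":[0,0,-0.7],"turn":0},{"claw":0,"linear":[0,0,-0.8],"turn":0},{"claw":0,"linear":[0,0,-0.9],"turn":0},{"claw":0,"linear":[0,0,-0.9],"turn":0},{"claw":0,"linear":[0,0,-0.9],"turn":0},{"claw":0,"linear":[0,0,-0.9],"turn":0},{"claw":0,"linear":[0,0,-0.6],"turn":0},{"claw":0,"linear":[0,0,0],"turn":0}]' ; python3 to.py 518.7 299 235 72.3
python3 - <<'E'
from h import *
a=[eyes.grab_frame(n)["frame"] for n in("scene","top")]
cv2.imwrite("pics/g2.png",np.hstack([cv2.resize(a[0][120:320,60:260],(500,500)),cv2.resize(a[1][130:230,290:390],(300,300)).repeat(1,0) if 0 else np.vstack([cv2.resize(a[1][120:240,290:410],(300,300)),np.zeros((200,300,3),np.uint8)])]))
E
```

```text
time_s: 7.32
eef_pos: [539.4, -248.1, 236.3]
eef_rot: [3.14, 0.002, 1.82]
force: [-0.3, -0.5, 0.2]
grip_width: 0.334
gripper_force: 40.0
t 7.33 pos [ 539.4 -248.1  236.3] rpy [3.14e+00 2.00e-03 1.82e+00] F [-0.3 -0.5  0.2] grip 0.334 40.0
units [21.413  4.584  0.029] turn 0.558
```

View pics/g2.png

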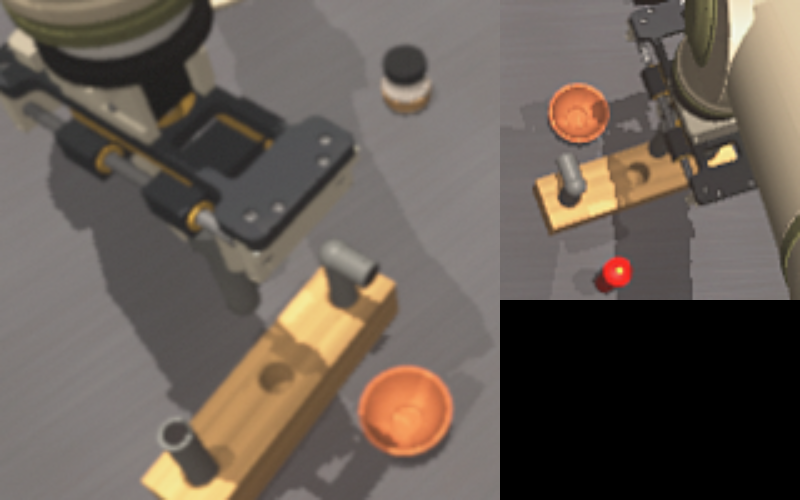

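The middle hole is now empty (scene crop (275,378)). The riser hangs from the gripper at (235,275), and the plain and spout tubes are still in place at (180,450) and (345,265). Carry it over.

```bash
python3 -m handwheel '[{"claw":0,"linear":[0.5,0.1,0],"turn":0},{"claw":0,"linear":[0.9,0.2,0],"turn":0},{"claw":0,"linear":[0.95,0.2,0],"turn":0},{"claw":0,"linear":[0.95,0.2,0],"turn":0},{"claw":0,"linear":[0.95,0.2,0],"turn":0},{"claw":0,"linear":[0.95,0.2,0],"turn":0},{"claw":0,"linear":[0.95,0.2,0],"turn":0},{"claw":0,"linear":[0.95,0.2,0],"turn":0},{"claw":0,"linear":[0.95,0.2,0],"turn":0},{"claw":0,"linear":[0.95,0.2,0],"turn":0}]' >/dev/null; python3 -m handwheel '[{"claw":0,"linear":[0.95,0.22,0],"turn":0},{"claw":0,"linear":[0.95,0.22,0],"turn":0},{"claw":0,"linear":[0.95,0.22,0],"turn":0},{"claw":0,"linear":[0.95,0.22,0],"turn":0},{"claw":0,"linear":[0.95,0.22,0],"turn":0},{"claw":0,"linear":[0.95,0.22,0],"turn":0},{"claw":0,"linear":[0.95,0.22,0],"turn":0},{"claw":0,"linear":[0.95,0.22,0],"turn":0},{"claw":0,"linear":[0.9,0.2,0],"turn":0},{"claw":0,"linear":[0.5,0.1,0],"turn":0}]'; python3 to.py 518.7 299 235 72.3
```

```text
time_s: 9.93
eef_pos: [523.0, 214.4, 234.3]
eef_rot: [-3.14, -0.0, 1.822]
force: [0.3, 0.5, -0.7]
grip_width: 0.335
gripper_force: 40.0
t 9.93 pos [523.  214.4 234.3] rpy [-3.14  -0.     1.822] F [ 0.3  0.5 -0.7] grip 0.335 40.0
units [ 3.319  0.674 -0.029] turn 0.56
```

```bash
python3 -m handwheel '[{"claw":0,"linear":[0.85,0.17,0],"turn":0},{"claw":0,"linear":[0.85,0.17,0],"turn":0},{"claw":0,"linear":[0.85,0.17,0],"turn":0},{"claw":0,"linear":[0.77,0.16,0],"turn":0},{"claw":0,"linear":[0,0,0],"turn":0.15},{"claw":0,"linear":[0,0,0],"turn":0.15},{"claw":0,"linear":[0,0,0],"turn":0.15},{"claw":0,"linear":[0,0,0],"turn":0.11},{"claw":0,"linear":[0,0,0],"turn":0},{"claw":0,"linear":[0,0,0],"turn":0}]'; python3 to.py 518.7 299 170 72.3
python3 - <<'E'
from h import *
a=[eyes.grab_frame(n)["frame"] for n in("scene","top")]
cv2.imwrite("pics/g3.png",np.hstack([cv2.resize(a[0][50:190,240:420],(450,350),interpolation=cv2.INTER_CUBIC),cv2.resize(a[1][140:280,90:230],(350,350),interpolation=cv2.INTER_CUBIC)]))
E
```

```text
time_s: 11.18
eef_pos: [519.7, 297.7, 234.8]
eef_rot: [-3.142, 0.0, 1.263]
force: [-0.8, 0.1, -0.9]
grip_width: 0.332
gripper_force: 40.0
t 11.18 pos [519.7 297.7 234.8] rpy [-3.142  0.     1.263] F [-0.8  0.1 -0.9] grip 0.332 40.0
units [ 0.039 -0.056  2.592] turn 0.001
```

View pics/g3.png

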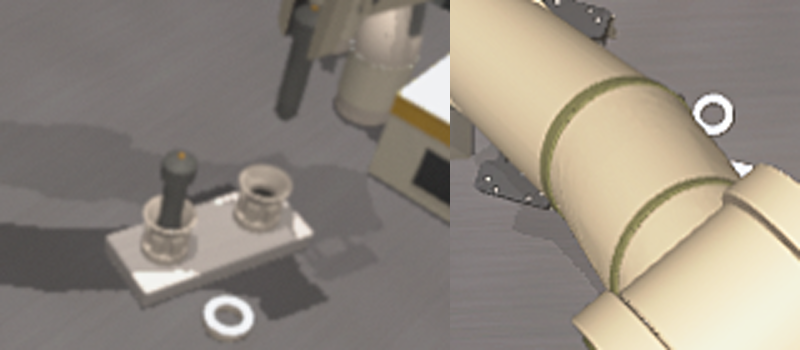

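The riser hangs above and behind the empty collet (collet rim at crop (265,185) scene), with its foot at about (287,111). I check the foot against the collet by calibration.

```bash
python3 - <<'E'
from h import *
f=eyes.grab_frame("scene")
for u,v,z in((287,111,158),(284,111,158),(290,111,158)):print(np.round(pt(f,240+u/2.5-.3,50+v/2.5-.3,z=z),1))
# nozzle of held riser, depth at tube mid
for (u,v) in((291,90),(294,75),(298,60)):
    print(np.round(pt(f,240+u/2.5,50+v/2.5),1))
E
python3 -m handwheel '[{"claw":0,"linear":[0.02,-0.03,0.9],"turn":0},{"claw":0,"linear":[0.02,-0.03,0.9],"turn":0},{"claw":0,"linear":[0,0,0.8],"turn":0},{"claw":0,"linear":[0,0,0],"turn":0}]'; python3 to.py 518.7 299 150 72.3
python3 - <<'E'
from h import *
a=eyes.grab_frame("scene")["frame"]
cv2.imwrite("pics/g4.png",cv2.resize(a[60:160,280:400],(720,600),interpolation=cv2.INTER_CUBIC))
E
```

```text
[517.2 304.7 158. ]
[515.4 302.6 158. ]
[519.1 306.9 158. ]
[524.  289.8 192. ]
[523.2 289.2 207.7]
[523.4 288.2 223.7]
time_s: 11.82
eef_pos: [518.1, 298.1, 168.6]
eef_rot: [-3.14, 0.002, 1.26]
force: [0.4, -0.2, -0.8]
grip_width: 0.335
gripper_force: 40.0
t 11.82 pos [518.1 298.1 168.6] rpy [-3.14e+00  2.00e-03  1.26e+00] F [ 0.4 -0.2 -0.8] grip 0.335 40.0
units [0.044 0.015 0.744] turn -0.001
```

View pics/g4.png

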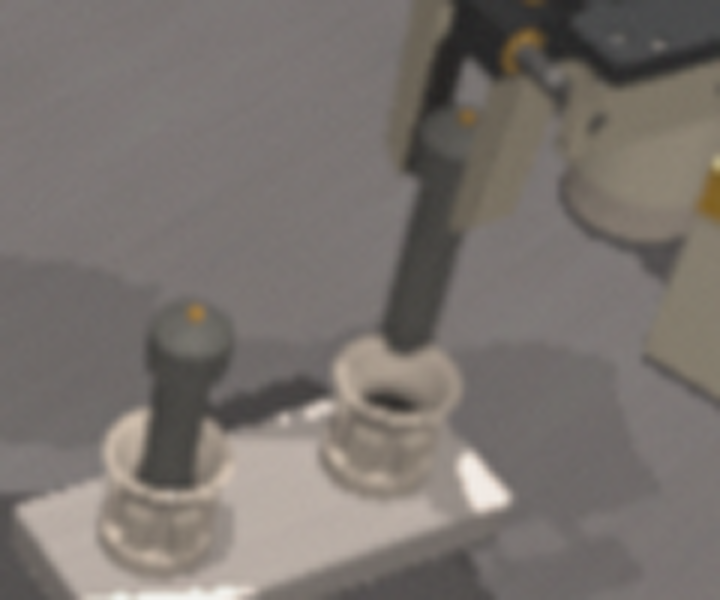

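The riser's foot (405,348) hangs just over the empty collet (rim centre about (397,385)), with the fitted riser at left. I check tilt and foot offset from the depth.

```bash
cat > cl.py <<'E'
from h import *
def cloud(f):
    H,W=f["depth"].shape; uu,vv=np.meshgrid(np.arange(W),np.arange(H))
    q=cv2.undistortPoints(np.stack([uu,vv],-1).reshape(-1,1,2).astype(float),np.array(f["intrinsics"]),np.array([f["k1"],0,0,0.]))[:,0]
    d=f["depth"].reshape(-1);P=np.array(f["pose"])
    X=(np.c_[q[:,0],-q[:,1],-np.ones(len(q))]*d[:,None])@P[:3,:3].T+P[:3,3]
    return X[d>0]
E
python3 - <<'E'
from cl import *
from scipy.optimize import least_squares
f=eyes.grab_frame("scene");X=cloud(f)
def fit(c,lo,hi,n):
    k=(np.hypot(*(X[:,:2]-c).T)<17)&(X[:,2]>lo)&(X[:,2]<hi);Y=X[k]
    g=lambda p:np.hypot(Y[:,0]-p[0]-p[2]*(Y[:,2]-lo),Y[:,1]-p[1]-p[3]*(Y[:,2]-lo))-11
    r=least_squares(g,[*c,0,0],loss="soft_l1");print(n,k.sum(),np.round(r.x,3),"zmin",Y[:,2].min().round(1),np.std(r.fun).round(2))
fit([518.1,298.1],84,140,"held, at z84")
fit([485,194.2],85,118,"fitted, at z85")
E
```

```text
held, at z84 136 [ 5.19026e+02  3.00224e+02 -1.60000e-02 -2.10000e-02] zmin 90.6 1.14
fitted, at z85 92 [ 4.84818e+02  1.95248e+02 -2.00000e-03 -1.60000e-02] zmin 85.2 0.95
```

```bash
python3 -m handwheel '[{"claw":0,"linear":[0,0,0.4],"turn":0},{"claw":0,"linear":[0,0,0.4],"turn":0},{"claw":0,"linear":[0,0,0.4],"turn":0},{"claw":0,"linear":[0,0,0],"turn":0},{"claw":0,"linear":[0,0,0],"turn":0}]' 60; python3 to.py 518.7 299 113 72.3
python3 -m handwheel '[{"claw":0,"linear":[0,0,0.2],"turn":0},{"claw":0,"linear":[0,0,0.2],"turn":0},{"claw":0,"linear":[0,0,0],"turn":0}]'; python3 to.py 518.7 299 113 72.3
```

```text
time_s: 12.55
eef_pos: [518.7, 298.7, 139.8]
eef_rot: [-3.141, 0.0, 1.26]
force: [-0.3, 0.2, -1.7]
grip_width: 0.329
gripper_force: 60.0
t 12.55 pos [518.7 298.7 139.8] rpy [-3.141  0.     1.26 ] F [-0.3  0.2 -1.7] grip 0.329 60.0
units [ 0.01  -0.003  1.073] turn -0.002
time_s: 12.92
eef_pos: [518.9, 298.7, 129.8]
eef_rot: [3.141, -0.0, 1.26]
force: [0.5, -0.6, -0.5]
grip_width: 0.338
gripper_force: 60.0
t 12.93 pos [518.9 298.7 129.8] rpy [ 3.141 -0.     1.26 ] F [ 0.5 -0.6 -0.5] grip 0.338 60.0
units [ 0.008 -0.009  0.67 ] turn -0.002
```

```bash
for i in 1; do python3 -m handwheel '[{"claw":0,"linear":[0,0,0.15],"turn":0},{"claw":0,"linear":[0,0,0.15],"turn":0},{"claw":0,"linear":[0,0,0],"turn":0}]'; done; python3 to.py 518.7 299 113 72.3
```

```text
time_s: 13.3
eef_pos: [518.9, 298.8, 122.5]
eef_rot: [3.141, -0.001, 1.26]
force: [-0.3, 0.4, 3.9]
grip_width: 0.331
gripper_force: 60.0
t 13.3 pos [518.9 298.8 122.5] rpy [ 3.141e+00 -1.000e-03  1.260e+00] F [-0.3  0.4  3.9] grip 0.331 60.0
units [ 0.004 -0.01   0.381] turn -0.002
```

```bash
python3 -m handwheel '[{"claw":0,"linear":[0,0,0.12],"turn":0},{"claw":0,"linear":[0,0,0.12],"turn":0},{"claw":0,"linear":[0,0,0],"turn":0}]'; python3 to.py 518.7 299 113 72.3
```

```text
time_s: 13.68
eef_pos: [518.9, 298.8, 116.6]
eef_rot: [3.141, -0.001, 1.26]
force: [0.0, -0.6, 3.4]
grip_width: 0.334
gripper_force: 60.0
t 13.68 pos [518.9 298.8 116.6] rpy [ 3.141e+00 -1.000e-03  1.260e+00] F [ 0.  -0.6  3.4] grip 0.334 60.0
units [ 0.003 -0.011  0.143] turn -0.002
```

```bash
python3 -m handwheel '[{"claw":0,"linear":[0,0,0.1],"turn":0},{"claw":0,"linear":[0,0,0.06],"turn":0}]'; python3 -m handwheel '[{"claw":0,"linear":[0,0,0.06],"turn":0},{"claw":0,"linear":[0,0,0.06],"turn":0}]'; python3 to.py 518.7 299 113 72.3
```

```text
time_s: 13.92
eef_pos: [519.0, 299.0, 112.8]
eef_rot: [3.141, -0.001, 1.26]
force: [-0.9, -0.9, 8.5]
grip_width: 0.334
gripper_force: 60.0
time_s: 14.18
eef_pos: [519.8, 300.6, 112.3]
eef_rot: [3.139, -0.004, 1.26]
force: [-6.6, -1.1, 40.6]
grip_width: 0.337
gripper_force: 60.0
t 14.18 pos [519.8 300.6 112.3] rpy [ 3.139 -0.004  1.26 ] F [-6.6 -1.1 40.6] grip 0.337 60.0
units [-0.075 -0.024 -0.028] turn -0.002
```

The force jumped to 40 N at the expected depth, so it has bottomed. Relieve the push, open, and look before retreating.

```bash
python3 -m handwheel '[{"claw":0,"linear":[0,0,-0.1],"turn":0},{"claw":0,"linear":[0,0,0],"turn":0}]'; python3 -m handwheel '[{"claw":1,"linear":[0,0,0],"turn":0},{"claw":1,"linear":[0,0,0],"turn":0},{"claw":1,"linear":[0,0,0],"turn":0},{"claw":1,"linear":[0,0,0],"turn":0},{"claw":1,"linear":[0,0,0],"turn":0},{"claw":1,"linear":[0,0,0],"turn":0},{"claw":1,"linear":[0,0,0],"turn":0},{"claw":1,"linear":[0,0,0],"turn":0}]'; python3 -m handwheel '[{"claw":1,"linear":[0,0,-0.5],"turn":0},{"claw":1,"linear":[0,0,-0.8],"turn":0},{"claw":1,"linear":[0,0,-0.9],"turn":0},{"claw":1,"linear":[0,0,-0.9],"turn":0},{"claw":1,"linear":[0,0,-0.9],"turn":0},{"claw":1,"linear":[0,0,-0.9],"turn":0},{"claw":1,"linear":[0,0,0],"turn":0}]'
python3 - <<'E'
from cl import *
f=eyes.grab_frame("scene");X=cloud(f)
for n,c in(("fitted",[485,194.2]),("placed",[518.5,299.1])):
    Y=X[(np.hypot(*(X[:,:2]-c).T)<19)&(X[:,2]>105)&(X[:,2]<165)]
    print(n,len(Y),np.round(Y.mean(0),1),np.round(np.sort(Y[:,2])[-8:],1))
a=f["frame"]
cv2.imwrite("pics/g5.png",np.hstack([cv2.resize(a[60:160,280:380],(450,450),interpolation=cv2.INTER_CUBIC),cv2.resize(a[200:350,100:250],(350,450),interpolation=cv2.INTER_CUBIC)]))
E
```

```text
time_s: 14.42
eef_pos: [519.0, 299.2, 112.7]
eef_rot: [3.141, -0.001, 1.26]
force: [-1.7, 0.0, 11.8]
grip_width: 0.336
gripper_force: 60.0
time_s: 15.42
eef_pos: [518.7, 298.6, 111.9]
eef_rot: [-3.142, 0.0, 1.26]
force: [-0.2, -0.5, 0.4]
grip_width: 0.998
gripper_force: 0.0
time_s: 16.3
eef_pos: [519.4, 299.2, 236.6]
eef_rot: [3.139, -0.003, 1.26]
force: [0.7, 0.5, 0.3]
grip_width: 0.999
gripper_force: 0.0
fitted 223 [489.6 188.4 133.3] [146.7 147.6 147.7 147.8 147.9 148.  148.3 149. ]
placed 201 [522.8 291.9 131.7] [145.6 145.8 146.1 146.4 146.7 146.8 147.1 149.7]
```

View pics/g5.png

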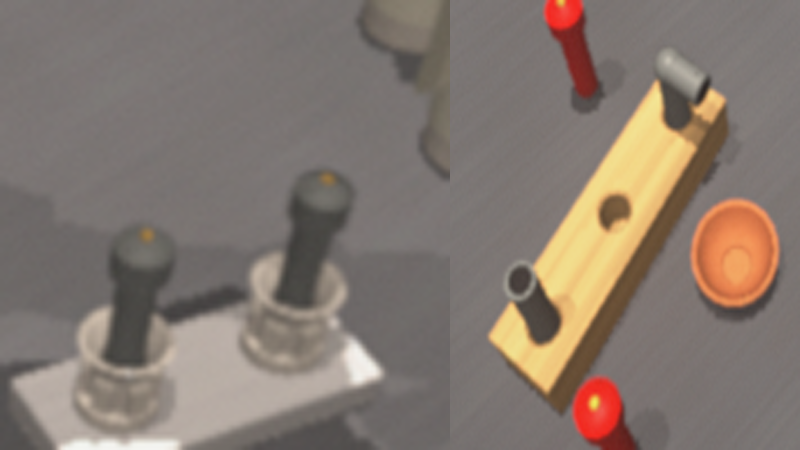

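The riser stands in the right collet (crop (300,270)), level with the fitted one (135,320). The cap tops match to about 1 mm, which is within the depth noise. The plain and spout tubes are still in the stand, and the gripper is clear.

```bash
python3 -c "
from bench import job
print(job.sign_off())"
```

```text
the job is handed in; nothing more can be done
None
```

The riser with the round spray cap is plugged upright in the empty collet and bottomed level with its neighbour to about 1 mm by camera depth; it is released, the other two tubes are still in the stand, and the job is handed in at about 16 s.

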